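# Make up the casting kit and the finishing kit

### The arm

A 6-joint arm with a two-finger parallel gripper is mounted at the origin on the work surface. World frame = base frame: x ahead of the robot, y to its left, z up, the work surface at z = 0. Lengths are in m, angles in rad, forces in N, time in s.
With the tool pointing down it reaches from about 0.35 to 0.725 m from the base axis. Payload 4.3 kg.
Tool frame: the origin (TCP) lies midway between the tips of the shut fingers; the grasp point (between the pads) lies 19 mm behind it (grasp_offset is the distance from the TCP to the grasp point, in m); z points along the fingers, y is the line along which they close (so a half turn about z gives the same grasp; the last joint's range is limited). The gripper opens to 85 mm and grips with 20 to 120 N. Pads are 22 mm wide; open, the fingers measure 114 mm over their backs; the gripper's body (76 mm by 85 mm) begins 54 mm behind the grasp point. The pads swing forward as they close: fully open they stand 13 mm farther back than shut.
Start: joints at [0.995, 0.377, 0.081, 1.274, 0, 1.46], TCP at [0.258, 0.514, 0.231] pointing down, gripper open.
Joint ranges: [-2.72, 2.72], [-0.84, 1.66], [-1.02, 1.22], [-1.77, 2.12], [-1.37, 1.28], [-3.14, 3.14]. Speed limits (rad/s): [2.57, 2.57, 3.14, 3.14, 3.14, 3.14].

### API

Orientations are given as a unit quaternion [x, y, z, w].
In Python, from rig import sense, camera, calibration, finish_job, grasp_offset gives the robot as it stands.
- The arm moves only by the tool step_arm, never from a script. Its arguments are lists of equal length, an entry for each row: "jaw": the closure, from 0 (fully open) to 1 (shut); "xyz": the shift along the world's x, y, z in m, a list of three; "spin": the turn about the world's z in degrees. A call has 1 to 20 rows; each row shifts and turns the commanded pose from where the row before left it; what a row does not reach is not made up. A row lasts 1/10 s, in which the tool goes at most 50 mm and 8.59 degrees, less where a joint would pass 70% of its speed; a pose out of reach is approached as far as the arm can. A call is refused whole if a number of a shift passes 0.05 or a number of a turn 8.59, either way. A call with a gripper value outside its range is refused whole. The fingers move at their own pace and stop on an object; "squeeze" is the grip in N (left out, the last holds). Time passes only in rows, so rows that do not move let the fingers close. It gives the time, the measured TCP pose, the force, the opening and the grip force at its end, in the units of the state.
- sense(): the state, without advancing time (a new reading comes with each control period).
- camera(name): name is "side" or "top" or "wrist"; returns (picture, depth): 420x560x3 uint8, red, green, blue; 420x560 float32, m along the optical axis (not along the pixel's ray), 0 where there is no reading.
- calibration(name): a dict with "mtx" (3x3 intrinsics, pixels), "R" (3x3) and "t" (3): a world point X has camera coordinates R X + t; the wrist camera has in their place "hand_eye" (4x4, takes a point from camera to tool coordinates, whose origin is the TCP and whose axes are the flange's). Camera axes: x right, y down, z forward; pixel columns grow to the right and rows downward; lengths in m; the calibration is good to about 2 mm. A picture is of the moment at which its call begins: read the wrist's pose just before it. calibration takes no time and is no camera call.
- finish_job(): hands the job in; it is judged then, once.
The state is a dict: "time_s": time; "qpos": joint angles; "dq": joint speeds; "effort": joint torques, N m; "tool_pos": TCP position; "tool_rot": TCP orientation; "ft_force": force on the tool from outside, world axes, zero at the start; "torque": the same for the moment, N m; "grip_width": opening from 0.0 (shut) to 1.0 (fully open); "gripper_force": force on a finger pad.
Only numpy, scipy, OpenCV 4.12 (cv2) and the standard library are available. Lean on these libraries where they do the work, as an engineer would, in place of code of your own. Each camera call takes 0.05 s, during which the arm holds its last target. There are 200 camera calls.

### The job

Make up two kits in the mould shop. Casting kit: take the white backing board from its rack and lean it against the high wall of the casting tray, its bottom edge on the tray floor between wall and strip, and stand the mixing cup upright in the open bay on the other side of the strip. Finishing kit: lay the cork sanding block along the long bay of the divided tray, rubber side down, and stand the squat jar upright in the larger of the two short bays and the tall bottle upright in the smaller one.

Things in the scene. Friction and masses are not known exactly. Their poses are not given: they have to be found in the camera images.
- board: White laminate backing board with a black strip along its bottom edge: 10 mm thick (its x), 110 mm wide (y), 130 mm high (z), about 120 g. Starts standing upright in the rack's slot. Origin: centre of its bottom edge face; z runs up the board. Both faces are alike for the job.
- board_top (a point): Centre of the board's top edge, 130 mm along the board's z from its origin.
- bottle: Tall white plastic bottle: 40 mm diameter up to 86 mm high, then a shoulder and a 25 mm black cap, 110 mm in all, about 130 g, standing. Origin: centre of its underside, z up.
- jar: Squat closed jar, white with a grey lid: 54 mm diameter, lid 56 mm from 36 mm up, 50 mm high in all, about 140 g, standing. Origin: centre of its underside, z up.
- cup: White plastic mixing cup, open at the top and empty, standing: 60 mm across the rim, 48 mm at the foot, 70 mm high, 3 mm walls, about 40 g. Rigid; it may be gripped round the outside. Origin: centre of its underside, z up.
- block: Cork sanding block with a 6 mm black rubber underside: 90 mm long (its x), 48 mm wide (y), 42 mm high, about 100 g. Origin: centre of its underside, z up.
- casting_tray: Fixed plywood tray with one high white wall, 150 mm (x) by 170 mm (y), floor top at z = 5 mm; origin: centre of underside. High wall along the -x edge: x = -75 to -67 mm, top at z = 75 mm. A strip across (x = -22 to -16 mm, top at z = 13 mm) holds the board's foot: board bay x = -67 to -22 mm. Cup bay: x = -16 to 70, y = -80 to 80 mm. Other rims 5 mm thick, top at z = 17 mm.
- finishing_tray: Fixed plywood tray divided into three bays, no high wall: 150 mm (x) by 180 mm (y), floor top at z = 5 mm; origin: centre of underside. Rims 5 mm thick, top at z = 17 mm; dividers top at 13 mm. Long bay: x = -70 to -8, y = -85 to 85 mm. Larger short bay: x = -3 to 70, y = -15 to 85 mm. Smaller short bay: x = -3 to 70, y = -85 to -20 mm.
- rack: Dark wooden rack, fixed: base 75 mm (its x) by 130 mm (y), 10 mm thick, with two ribs up to 40 mm high that leave a 13 mm slot along y through its centre, in which the board stands on the base. Origin: centre of its underside.

How it is judged:
At the end, for the whole second after the job is handed in: Board leaning on the casting tray's wall 5-27 deg from upright, foot on the floor between wall and strip, 45 mm of mid-tray, parallel within 11 deg. Cup upright in the open bay; block flat along long bay (11 deg); jar upright in the larger, bottle in the smaller short bay. All let go, at rest (angle between board's own z axis and vertical between 0.08 and 0.48 rad and x of board in the frame of casting_tray between -0.068 and -0.018 m and y of board in the frame of casting_tray between -0.045 and 0.045 m and z of board in the frame of casting_tray between -0.002 and 0.012 m and x of board_top in the frame of casting_tray between -0.105 and -0.062 m and angle between the y axis of board and the y axis of casting_tray, either way round below 0.2 rad and x of cup in the frame of casting_tray between 0.004 and 0.052 m and y of cup in the frame of casting_tray between -0.065 and 0.065 m and z of cup in the frame of casting_tray between 0.002 and 0.008 m and angle between each of cup, block, jar, bottle's own z axis and vertical below 0.07 rad and x of block in the frame of finishing_tray between -0.052 and -0.026 m and y of block in the frame of finishing_tray between -0.045 and 0.045 m and z of block in the frame of finishing_tray between 0.002 and 0.008 m and angle between the x axis of block and the y axis of finishing_tray, either way round below 0.2 rad and x of jar in the frame of finishing_tray between 0.02 and 0.047 m and y of jar in the frame of finishing_tray between 0.008 and 0.062 m and z of jar in the frame of finishing_tray between 0.002 and 0.008 m and x of bottle in the frame of finishing_tray between 0.012 and 0.055 m and y of bottle in the frame of finishing_tray between -0.07 and -0.035 m and z of bottle in the frame of finishing_tray between 0.002 and 0.008 m and linear speed of each of board, cup, block, jar, bottle below 0.02 m/s and contact force between the fingers and board below 0.05 N and contact force between the fingers and cup below 0.05 N and contact force between the fingers and block below 0.05 N and contact force between the fingers and jar below 0.05 N and contact force between the fingers and bottle below 0.05 N); the robot touches nothing.
It also fails if it takes over 115 s, if anything falls off the work surface, if the arm or the gripper's body presses on something with over 40 N, if the wrist force passes 120 N, or if a joint passes its speed limit or range.

## Working session

There is one attempt and no reset: what is moved stays moved. The work goes in short steps, Python scripts to look and compute and a tool call to move; the robot and the scene stay as the last step left them, time stands still between calls to the robot, and variables do not carry over. Pictures are saved under pics/ and viewed, at most 14 in all, crops included, and the job is handed in when it is done.

Besides the shell and the picture viewer there is one more tool, called by a JSON object that holds its "method" and its "body", one argument or row to a line. step_arm: Moves the arm, as the interface text tells. Its arguments: {"type":"object","properties":{"jaw":{"type":"array"},"xyz":{"type":"array"},"spin":{"type":"array"},"squeeze":{"type":"number"}},"required":["jaw","xyz","spin"]}

```bash
mkdir -p pics; ls; python3 - <<'E'
from rig import *
import cv2,numpy as np
s=sense();print({k:np.round(v,3) for k,v in s.items()}, grasp_offset)
for n in("top","side"):
    p,d=camera(n);cv2.imwrite(f"pics/{n}0.png",p[:,:,::-1]);np.save(f"pics/{n}0.npy",d)
    c=calibration(n);print(n,np.round(c["mtx"],1).tolist(),np.round(c["R"],4).tolist(),np.round(c["t"],4))
print(calibration("wrist"))
E
```

```text
pics
{'time_s': np.float64(0.0), 'qpos': array([ 0.995,  0.378,  0.08 ,  1.274, -0.   ,  1.461]), 'dq': array([ 0.001,  0.001,  0.   , -0.   ,  0.   , -0.   ]), 'effort': array([-0.0000e+00, -4.6360e+01,  2.6988e+01,  2.1000e-02, -0.0000e+00,
       -0.0000e+00]), 'tool_pos': array([0.258, 0.513, 0.23 ]), 'tool_rot': array([ 0.231,  0.973, -0.001, -0.   ]), 'ft_force': array([ 0.047, -0.548, -0.592]), 'torque': array([-0.021,  0.032,  0.001]), 'gripper_force': np.float64(0.0), 'grip_width': np.float64(1.0)} 0.0187
top [[458.8, 0.0, 278.4], [0.0, 458.8, 209.0], [0.0, 0.0, 1.0]] [[0.1285, -0.9917, -0.0008], [-0.9718, -0.1258, -0.1996], [0.1979, 0.0264, -0.9799]] [-0.056   0.5347  0.9515]
side [[532.3, 0.0, 295.9], [0.0, 532.3, 211.0], [0.0, 0.0, 1.0]] [[0.7278, -0.6855, 0.0198], [-0.3744, -0.4214, -0.826], [0.5745, 0.5937, -0.5634]] [-0.4061  0.2756  0.9606]
{'mtx': array([[345.74385848,   0.        , 275.42741196],
       [  0.        , 345.74385848, 209.11580804],
       [  0.        ,   0.        ,   1.        ]]), 'hand_eye': array([[-1.85826326e-03, -9.57186630e-01, -2.89465547e-01,
         7.44070341e-02],
       [ 9.99997414e-01, -2.15828404e-03,  7.17260367e-04,
         6.13010062e-04],
       [-1.31130090e-03, -2.89463465e-01,  9.57188165e-01,
        -1.42580600e-01],
       [ 0.00000000e+00,  0.00000000e+00,  0.00000000e+00,
         1.00000000e+00]])}
```

View pics/top0.png

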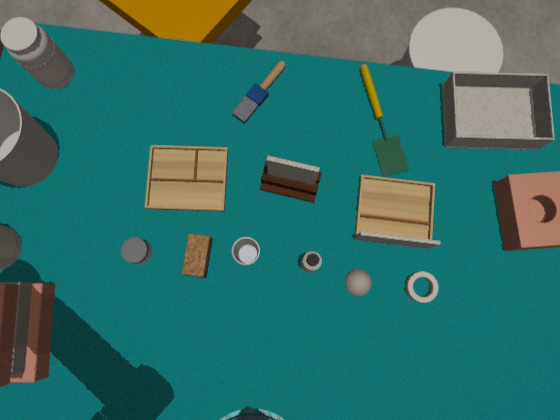

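View pics/side0.png

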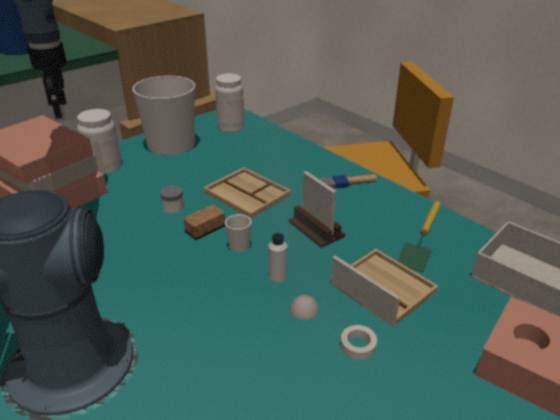

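The top view shows the finishing tray at (187,178), rack and board at (290,180), casting tray at (396,212) with its wall on the robot side, jar (136,250), block (197,256), cup (246,251) and bottle (312,261). The side view agrees, and everything is upright.

```bash
cat > h.py <<'E'
import numpy as np,cv2
from rig import *
def ray(n,uv,z):
    c=calibration(n);uv=np.atleast_2d(np.float64(uv));o=-c["R"].T@c["t"]
    d=(np.c_[uv,np.ones(len(uv))]@np.linalg.inv(c["mtx"]).T)@c["R"]
    return (o+d*((z-o[2])/d[:,2])[:,None])[:,:2]
def cloud(n,d):
    c=calibration(n);v,u=np.indices(d.shape)
    p=np.stack([u,v,np.ones_like(u)],-1)@np.linalg.inv(c["mtx"]).T*d[...,None]
    return (p-c["t"])@c["R"]
def objmask(p):
    h=cv2.cvtColor(p,cv2.COLOR_RGB2HSV)
    return ((~((h[...,0]>75)&(h[...,0]<100)&(h[...,1]>150)))*255).astype(np.uint8)
def wcloud(s,d):
    from scipy.spatial.transform import Rotation as Ro
    c=calibration("wrist");v,u=np.indices(d.shape)
    p=np.stack([u,v,np.ones_like(u)],-1)@np.linalg.inv(c["mtx"]).T*d[...,None]
    H=c["hand_eye"];p=p@H[:3,:3].T+H[:3,3]
    return p@Ro.from_quat(s["tool_rot"]).as_matrix().T+s["tool_pos"]
E
python3 - <<'E'
from h import *
p=cv2.imread("pics/top0.png")[:,:,::-1].copy();d=np.load("pics/top0.npy")
W=cloud("top",d);m=objmask(p);m=cv2.morphologyEx(m,cv2.MORPH_OPEN,np.ones((3,3)))
n,l,st,c=cv2.connectedComponentsWithStats(m)
print("table z",np.percentile(W[...,2][(m==0)],[5,50,95]))
for name,uv in dict(fin=(187,200),rack=(290,185),cast=(396,230),jar=(136,250),block=(197,256),cup=(240,260),bottle=(312,261)).items():
    k=l[uv[1],uv[0]];q=W[l==k];z=q[:,2]
    print(name,st[k].tolist(),"z",np.round(np.percentile(z,[2,25,50,75,98]),3))
    for lo,hi in ((.008,.2),(np.percentile(z,95)-.008,.2)):
        s=q[(z>lo)&(z<hi)][:,:2]
        if len(s)<5: continue
        r=cv2.minAreaRect((s*1000).astype(np.float32));print("  z>%.3f"%lo,np.round(s.mean(0),4),[np.round(x,1) for x in r],len(s))
    cn=max(cv2.findContours((l==k).astype(np.uint8),0,2)[0],key=cv2.contourArea)
    zt=dict(fin=.017,rack=.01,cast=.017,jar=.043,block=.042,cup=.07,bottle=.11)[name]
    r=cv2.minAreaRect((ray("top",cn[:,0],zt)*1000).astype(np.float32));print("  contour",[np.round(x,1) for x in r])
E
```

```text
table z [-0.00300891  0.00026838  0.00351733]
fin [144, 144, 84, 68, 5221] z [0.    0.004 0.006 0.008 0.019]
  z>0.008 [0.5948 0.2356] [array([593.8, 234.8]), array([151.4, 180.8]), np.float64(5.5)] 1339
  z>0.009 [0.5948 0.236 ] [array([593.9, 234.7]), array([151.2, 181. ]), np.float64(5.4)] 1086
  contour [array([591.8, 234.5]), array([156. , 184.7]), np.float64(5.5)]
rack [260, 155, 62, 47, 2051] z [0.001 0.017 0.041 0.104 0.142]
  z>0.008 [ 0.6079 -0.0046] [array([619.4,  -4.6]), array([129.6,  76. ]), np.float64(83.6)] 1908
  z>0.132 [ 0.6183 -0.006 ] [array([618.8,  -6. ]), array([109.6,  11.3]), np.float64(83.5)] 302
  contour [array([622.2,  -3.7]), array([134.2,  86.4]), np.float64(83.8)]
cast [355, 136, 86, 113, 6171] z [-0.     0.004  0.005  0.009  0.076]
  z>0.008 [ 0.5556 -0.2503] [array([ 614.4, -250.4]), array([225.9, 171.6]), np.float64(0.3)] 1659
  z>0.065 [ 0.5055 -0.2514] [array([ 506. , -250.5]), array([  8.8, 170.2]), np.float64(0.1)] 358
  contour [array([ 626.1, -257.7]), array([257. , 192.4]), np.float64(0.5)]
jar [121, 237, 32, 28, 687] z [-0.     0.047  0.05
[... 549 characters left out ...]
176.8]), array([92. , 54.8]), np.float64(0.1)]
cup [231, 237, 29, 29, 670] z [-0.001  0.004  0.009  0.058  0.073]
  z>0.008 [0.4432 0.0756] [array([436.6,  70.2]), array([57.5, 57.7]), np.float64(9.4)] 342
  z>0.063 [0.4397 0.0718] [array([436.6,  70.2]), array([57.5, 57.7]), np.float64(9.4)] 139
  contour [array([435.3,  71.1]), array([59.4, 59.5]), np.float64(7.4)]
bottle [301, 251, 21, 22, 371] z [-0.001  0.085  0.09   0.109  0.113]
  z>0.008 [ 0.43   -0.0689] [array([432.9, -70.7]), array([38.1, 38.5]), np.float64(53.8)] 340
  z>0.104 [ 0.4334 -0.0705] [array([433.6, -69.9]), array([22.6, 22.3]), np.float64(8.2)] 118
  contour [array([427.3, -67.7]), array([42.5, 40.5]), np.float64(6.8)]
```

Everything is located well: the depth clouds give sizes that match the specs. I'll start with the jar.

{"method": "step_arm", "body": {
  "jaw": [0,0,0,0,0,0,0,0,0,0,0,0],
  "xyz": [
    [0.015,-0.02,-0.011],
    [0.015,-0.02,-0.011],
    [0.015,-0.02,-0.011],
    [0.015,-0.02,-0.011],
    [0.015,-0.02,-0.011],
    [0.015,-0.02,-0.011],
    [0.015,-0.02,-0.011],
    [0.015,-0.02,-0.011],
    [0.015,-0.02,-0.011],
    [0.017,-0.022,-0.011],
    [0,0,0],
    [0,0,0]
  ],
  "spin": [3.2,3.2,3.2,3.2,3.2,3.2,3.2,3.2,3.2,3.2,0,0],
  "squeeze": 40
}}

```text
time_s: 1.3
tool_pos: [0.4099, 0.3112, 0.1208]
tool_rot: [-0.045, 0.999, -0.0, -0.001]
ft_force: [0.2, -0.4, 1.2]
grip_width: 1.004
gripper_force: 0.0
```

{"method": "step_arm", "body": {
  "jaw": [0,0,0,0,0,0,0,1,1,1,1,1,1,1],
  "xyz": [
    [0,0,-0.02],
    [0,0,-0.02],
    [0,0,-0.02],
    [0,0,-0.02],
    [0,0,-0.01],
    [0,0,-0.01],
    [0,0,0],
    [0,0,0],
    [0,0,0],
    [0,0,0],
    [0,0,0],
    [0,0,0],
    [0,0,0],
    [0,0,0]
  ],
  "spin": [0,0,0,0,0,0,0,0,0,0,0,0,0,0]
}}

```text
time_s: 2.7
tool_pos: [0.4112, 0.3123, 0.0225]
tool_rot: [-0.046, 0.999, 0.001, 0.001]
ft_force: [-0.3, -0.7, 7.1]
grip_width: 0.642
gripper_force: 42.1
```

{"method": "step_arm", "body": {
  "jaw": [1,1,1,1,1,1,1,1,1,1,1,1,1,1],
  "xyz": [
    [0,0,0.015],
    [0,0,0.02],
    [0,0,0.02],
    [0.02,-0.003,0],
    [0.02,-0.003,0],
    [0.02,-0.003,0],
    [0.025,-0.004,0],
    [0.025,-0.004,0],
    [0.025,-0.004,0],
    [0.025,-0.004,0],
    [0.02,-0.003,0],
    [0.02,-0.002,0],
    [0.0165,-0.001,0],
    [0,0,0]
  ],
  "spin": [0,0,0,0,0,0,0,0,0,0,0,0,0,0]
}}

```text
time_s: 4.1
tool_pos: [0.6287, 0.2801, 0.0758]
tool_rot: [-0.046, 0.999, 0.0, 0.001]
ft_force: [-0.3, 0.3, -0.5]
grip_width: 0.64
gripper_force: 42.8
```

```bash
python3 - <<'E'
from h import *
for n in("top","wrist"):
    p,d=camera(n);cv2.imwrite(f"pics/{n}1.png",p[:,:,::-1]);np.save(f"pics/{n}1.npy",d)
s=sense();print(s["tool_pos"],s["tool_rot"],s["grip_width"])
E
```

```text
[0.62623994 0.28056826 0.07575148] [-4.61778377e-02  9.98933008e-01  1.07185171e-05 -6.72743028e-04] 0.6435015393293065
```

View pics/wrist1.png

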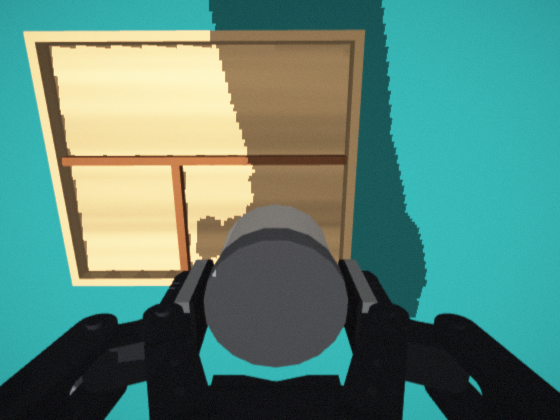

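The jar is held in the jaws with its lid at about (277,295), over the larger short bay. Lowering it now.

{"method": "step_arm", "body": {
  "jaw": [1,1,1,1,1,1,0,0,0,0,0,0,0,0],
  "xyz": [
    [0,0,-0.015],
    [0,0,-0.015],
    [0,0,-0.01],
    [0,0,-0.005],
    [0,0,-0.003],
    [0,0,0],
    [0,0,0],
    [0,0,0],
    [0,0,0],
    [0,0,0],
    [0,0,0.02],
    [0,0,0.03],
    [0,0,0.05],
    [0,0,0]
  ],
  "spin": [0,0,0,0,0,0,0,0,0,0,0,0,0,0]
}}

```text
time_s: 5.6
tool_pos: [0.6313, 0.2824, 0.1368]
tool_rot: [-0.046, 0.999, 0.002, 0.006]
ft_force: [0.8, 0.4, -0.2]
grip_width: 1.004
gripper_force: 0.0
```

{"method": "step_arm", "body": {
  "jaw": [0,0,0,0,0,0,0,0,0,0,0,0],
  "xyz": [
    [-0.021,-0.01,0],
    [-0.021,-0.01,0],
    [-0.021,-0.01,0],
    [-0.021,-0.01,0],
    [-0.021,-0.01,0],
    [-0.021,-0.01,0],
    [-0.021,-0.01,0],
    [-0.021,-0.01,-0.005],
    [-0.021,-0.01,-0.005],
    [-0.02,-0.0105,-0.01],
    [0,0,0],
    [0,0,0]
  ],
  "spin": [-0.5,-0.5,-0.5,-0.5,-0.5,-0.5,-0.5,-0.5,-0.5,-0.5,0,0]
}}

```text
time_s: 6.8
tool_pos: [0.4183, 0.1804, 0.1088]
tool_rot: [-0.003, 1.0, 0.0, 0.001]
ft_force: [-0.4, -0.2, -0.2]
grip_width: 0.999
gripper_force: 0.0
```

```bash
python3 - <<'E'
from h import *
p,d=camera("top");cv2.imwrite("pics/top2.png",p[:,:,::-1])
W=cloud("top",d)
f=W[(W[...,2]>.045)&(W[...,2]<.06)&(abs(W[...,0]-.63)<.05)&(abs(W[...,1]-.28)<.06)]
r=cv2.minAreaRect((f[:,:2]*1000).astype(np.float32));print("jar",r, np.percentile(f[:,2],50))
c,s=np.cos(np.radians(5.5)),np.sin(np.radians(5.5));v=np.array(r[0])-[594,235];print("tray",c*v[0]+s*v[1],-s*v[0]+c*v[1])
g=W[(W[...,2]>.036)&(W[...,2]<.05)&(abs(W[...,0]-.417)<.06)&(abs(W[...,1]-.179)<.04)]
print(len(g)and cv2.minAreaRect((g[:,:2]*1000).astype(np.float32)), sense()["tool_pos"])
E
```

```text
jar ((624.8917846679688, 280.17742919921875), (53.74091339111328, 54.92675018310547), 71.44025421142578) 0.054695821236119185
tray 35.07962971780186 42.008594928710544
((417.8099365234375, 179.31072998046875), (48.46973419189453, 90.39971923828125), 89.56549072265625) [0.41936428 0.18077783 0.10913501]
```

The jar stands at (35, 42) mm in the tray frame, which is right. Now the block.

{"method": "step_arm", "body": {
  "jaw": [0,0,0,0,0,0,0,1,1,1,1,1,1,1],
  "xyz": [
    [0,0,-0.02],
    [-0.001,-0.001,-0.02],
    [0,0,-0.02],
    [0,0,-0.02],
    [0,0,-0.01],
    [0,0,-0.006],
    [0,0,0],
    [0,0,0],
    [0,0,0],
    [0,0,0],
    [0,0,0],
    [0,0,0],
    [0,0,0],
    [0,0,0]
  ],
  "spin": [0,0,0,0,0,0,0,0,0,0,0,0,0,0]
}}

```text
time_s: 8.25
tool_pos: [0.4177, 0.1795, 0.0132]
tool_rot: [-0.003, 1.0, 0.0, 0.001]
ft_force: [-0.5, -0.8, 6.1]
grip_width: 0.552
gripper_force: 42.1
```

{"method": "step_arm", "body": {
  "jaw": [1,1,1,1,1,1,1,1,1,1,1,1,1,1,1,1,1,1],
  "xyz": [
    [0,0,0.015],
    [0,0,0.02],
    [0,0,0.02],
    [0,0,0.01],
    [0.01,0.003,0],
    [0.01,0.003,0],
    [0.012,0.004,0],
    [0.012,0.004,0],
    [0.012,0.004,0],
    [0.012,0.004,0],
    [0.012,0.004,0],
    [0.012,0.004,0],
    [0.012,0.004,0],
    [0.012,0.003,0],
    [0.011,0.003,0],
    [0.01,0.003,0],
    [0,0,0],
    [0,0,0]
  ],
  "spin": [0,0,0,0,-7.1,-7.1,-7.1,-7.1,-7.1,-7.1,-7.1,-7.1,-7.1,-7.1,-7.1,-7.1,0,0]
}}

```text
time_s: 10.05
tool_pos: [0.5531, 0.2221, 0.0767]
tool_rot: [0.674, 0.739, -0.001, -0.0]
ft_force: [0.2, 0.0, -1.2]
grip_width: 0.55
gripper_force: 41.4
```

```bash
python3 - <<'E'
from h import *
s=sense();p,d=camera("wrist");cv2.imwrite("pics/wrist3.png",p[:,:,::-1])
print(s["tool_pos"],s["tool_rot"],s["grip_width"],s["ft_force"])
W=wcloud(s,d);t=W.reshape(-1,3);t=t[(t[:,2]<.03)&(t[:,2]>-.02)&(d.ravel()>0)]
print(np.percentile(t[:,2],[5,25,50,75,95]))
E
```

```text
[0.55309941 0.22209608 0.07668281] [ 6.73904024e-01  7.38818608e-01 -5.70306068e-04 -3.25904703e-04] 0.5499830787441554 [ 0.19997045  0.04605041 -1.17289142]
[-0.00099899 -0.00029878  0.00027153  0.00175607  0.01346551]
```

View pics/wrist3.png

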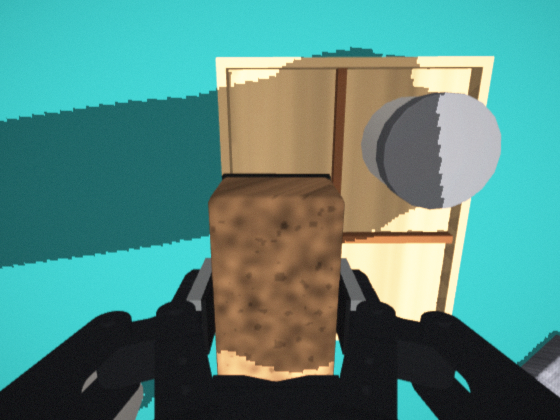

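The block is held squarely (top face about (275,280)), aligned with the long bay, and the jar is clear at (440,150). Lowering.

{"method": "step_arm", "body": {
  "jaw": [1,1,1,1,1,1,1,0.2,0.2,0.2,0.2,0.2,0.2,0.2,0.2,0.2],
  "xyz": [
    [0.001,0,-0.015],
    [0,0,-0.015],
    [0,0,-0.015],
    [0,0,-0.006],
    [0,0,-0.004],
    [0,0,-0.003],
    [0,0,0],
    [0,0,0],
    [0,0,0],
    [0,0,0],
    [0,0,0],
    [0,0,0.01],
    [0,0,0.02],
    [0,0,0.03],
    [0,0,0.04],
    [0,0,0]
  ],
  "spin": [0,0,0,0,0,0,0,0,0,0,0,0,0,0,0,0]
}}

```text
time_s: 11.7
tool_pos: [0.559, 0.2235, 0.1262]
tool_rot: [0.675, 0.738, 0.005, 0.003]
ft_force: [1.5, -0.6, -0.3]
grip_width: 0.802
gripper_force: 0.0
```

{"method": "step_arm", "body": {
  "jaw": [0,0,0,0,0,0,0,0,0,0,0,0,0,0,0,0],
  "xyz": [
    [-0.004,-0.01,0.01],
    [-0.008,-0.02,0.01],
    [-0.009,-0.022,0.003],
    [-0.009,-0.022,0],
    [-0.009,-0.022,0],
    [-0.009,-0.022,0],
    [-0.009,-0.022,0],
    [-0.009,-0.022,0],
    [-0.009,-0.022,0],
    [-0.009,-0.022,0],
    [-0.009,-0.022,0],
    [-0.009,-0.022,0],
    [-0.009,-0.022,0],
    [-0.01,-0.019,0],
    [0,0,0],
    [0,0,0]
  ],
  "spin": [6.4,6.4,6.4,6.4,6.4,6.4,6.4,6.4,6.4,6.5,6.5,6.5,6.5,6.5,0,0]
}}

```text
time_s: 13.3
tool_pos: [0.4339, -0.0687, 0.1426]
tool_rot: [-0.044, 0.999, 0.0, 0.0]
ft_force: [0.2, 0.5, 0.4]
grip_width: 1.0
gripper_force: 0.0
```

```bash
python3 - <<'E'
from h import *
s=sense();p,d=camera("top");cv2.imwrite("pics/top4.png",p[:,:,::-1]);print(s["tool_pos"],s["tool_rot"])
W=cloud("top",d)
f=W[(W[...,2]>.037)&(W[...,2]<.053)&(abs(W[...,0]-.555)<.035)&(abs(W[...,1]-.222)<.055)]
r=cv2.minAreaRect((f[:,:2]*1000).astype(np.float32));print("block",r, np.percentile(f[:,2],50))
c,q=np.cos(np.radians(5.5)),np.sin(np.radians(5.5));v=np.array(r[0])-[594,235];print("tray",c*v[0]+q*v[1],-q*v[0]+c*v[1])
p,d=camera("wrist");W=wcloud(s,d);g=W[(W[...,2]>.1)&(W[...,2]<.12)&(abs(W[...,0]-.433)<.03)&(abs(W[...,1]+.07)<.03)]
print(len(g)and np.r_[g.min(0),g.max(0)].round(4))
E
```

```text
[ 0.43390214 -0.0686705   0.14261298] [-4.40877050e-02  9.99027570e-01  2.46472109e-04  3.56558032e-04]
block ((553.812744140625, 221.11953735351562), (49.46244430541992, 90.697265625), 5.003970146179199) 0.046806561338892175
tray -41.33262509291216 -9.9647819703236
[ 0.4212 -0.0828  0.1     0.4463 -0.0581  0.1121]
```

The block is at (-41, -10) mm and 5° to the world axes, flat. Picking up the bottle.

{"method": "step_arm", "body": {
  "jaw": [0,0,0,0,0,0,0,1,1,1,1,1,1,1,1],
  "xyz": [
    [0,-0.002,-0.02],
    [0,0,-0.02],
    [0,0,-0.02],
    [0,0,-0.02],
    [0,0,-0.01],
    [0,0,-0.005],
    [0,0,0],
    [0,0,0],
    [0,0,0],
    [0,0,0],
    [0,0,0],
    [0,0,0],
    [0,0,0],
    [0,0,0],
    [0,0,0]
  ],
  "spin": [0,0,0,0,0,0,0,0,0,0,0,0,0,0,0]
}}

```text
time_s: 14.9
tool_pos: [0.4346, -0.0711, 0.0481]
tool_rot: [-0.045, 0.999, -0.0, 0.001]
ft_force: [-1.1, 0.3, 5.6]
grip_width: 0.458
gripper_force: 40.7
```

{"method": "step_arm", "body": {
  "jaw": [1,1,1,1,1,1,1,1,1,1,1,1,1,1,1,1,1,1,1,1],
  "xyz": [
    [0,0,0.015],
    [0,0,0.02],
    [0,0,0.02],
    [0,0,0.01],
    [0.009,0.012,0],
    [0.013,0.017,0],
    [0.016,0.02,0],
    [0.016,0.02,0],
    [0.016,0.02,0],
    [0.016,0.02,0],
    [0.016,0.02,0],
    [0.016,0.02,0],
    [0.016,0.02,0],
    [0.016,0.02,0],
    [0.015,0.02,0],
    [0.014,0.02,0],
    [0.012,0.016,0],
    [0.008,0.012,0],
    [0,0,0],
    [0,0,0]
  ],
  "spin": [0,0,0,0,0,0,0,0,0,0,0,0,0,0,0,0,0,0,0,0]
}}

```text
time_s: 16.9
tool_pos: [0.6321, 0.186, 0.1114]
tool_rot: [-0.046, 0.999, -0.0, -0.001]
ft_force: [-0.6, 0.0, -1.4]
grip_width: 0.46
gripper_force: 40.5
```

{"method": "step_arm", "body": {
  "jaw": [1,1,1,1,1,1,1,0.2,0.2,0.2,0.2,0.2,0.2,0.2,0.2,0.2,0.2],
  "xyz": [
    [0.001,0,-0.015],
    [0,0,-0.015],
    [0,0,-0.015],
    [0,0,-0.006],
    [0,0,-0.004],
    [0,0,-0.003],
    [0,0,0],
    [0,0,0],
    [0,0,0],
    [0,0,0],
    [0,0,0],
    [0,0,0.01],
    [0,0,0.02],
    [0,0,0.03],
    [0,0,0.04],
    [0,0,0.03],
    [0,0,0]
  ],
  "spin": [0,0,0,0,0,0,0,0,0,0,0,0,0,0,0,0,0]
}}

```text
time_s: 18.6
tool_pos: [0.637, 0.187, 0.1911]
tool_rot: [-0.046, 0.999, 0.001, 0.005]
ft_force: [1.1, 0.4, 0.6]
grip_width: 0.802
gripper_force: 0.0
```

{"method": "step_arm", "body": {
  "jaw": [0.2,0.2,0.2,0.2,0.2,0.2,0.2,0.2,0.2,0.2,0.2,0.2,0.2,0.2,0.2,0.2],
  "xyz": [
    [-0.001,-0.012,0],
    [-0.001,-0.014,0],
    [-0.001,-0.014,0],
    [-0.001,-0.014,0],
    [-0.001,-0.014,0],
    [-0.001,-0.014,0],
    [-0.001,-0.014,0],
    [-0.001,-0.014,0],
    [-0.001,-0.014,0],
    [-0.001,-0.014,0],
    [-0.001,-0.014,0],
    [-0.001,-0.014,0],
    [-0.001,-0.014,0],
    [-0.001,-0.012,0],
    [0,0,0],
    [0,0,0]
  ],
  "spin": [-7.2,-7.2,-7.2,-7.2,-7.2,-7.3,-7.3,-7.3,-7.3,-7.3,-7.3,-7.3,-7.3,-7.3,0,0]
}}

```text
time_s: 20.2
tool_pos: [0.6195, -0.0056, 0.1841]
tool_rot: [0.745, 0.667, -0.0, -0.0]
ft_force: [0.2, -0.2, -0.0]
grip_width: 0.799
gripper_force: 0.0
```

```bash
python3 - <<'E'
from h import *
s=sense();p,d=camera("wrist");cv2.imwrite("pics/wrist5.png",p[:,:,::-1]);q=s["tool_rot"];print(s["tool_pos"],"yang",2*np.degrees(np.arctan2(q[1],q[0]))-90)
W=wcloud(s,d);g=W[(W[...,2]>.13)&(W[...,2]<.15)&(abs(W[...,0]-.619)<.03)&(abs(W[...,1]+.006)<.07)]
print("board wrist",len(g)and cv2.minAreaRect((g[:,:2]*1000).astype(np.float32)))
p,d=camera("top");cv2.imwrite("pics/top5.png",p[:,:,::-1])
W=cloud("top",d)
f=W[(W[...,2]>.106)&(W[...,2]<.125)&(abs(W[...,0]-.634)<.035)&(abs(W[...,1]-.186)<.035)]
m=(f.min(0)+f.max(0))[:2]*500;print("bottle",m,len(f),np.median(f[:,2]))
c,q=np.cos(np.radians(5.5)),np.sin(np.radians(5.5));v=m-[594,235];print("tray",c*v[0]+q*v[1],-q*v[0]+c*v[1])
E
```

```text
[ 0.61951151 -0.00557351  0.18411241] yang -6.359615380809046
board wrist ((619.9080200195312, -5.460773468017578), (109.8558120727539, 10.001596450805664), 83.63468933105469)
bottle [632.52081113 185.94675765] 114 0.11442622661832116
tray 33.6419240331675 -52.51946708251394
```

View pics/top5.png

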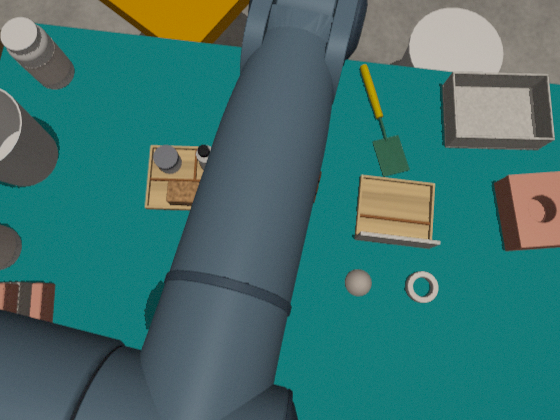

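The finishing kit is in place: jar (168,158), bottle (204,155) and block (183,192). The gripper is aligned on the board, so I'll grip it.

{"method": "step_arm", "body": {
  "jaw": [0.2,0.2,0.2,0.2,0.2,0.2,0.2,1,1,1,1,1,1,1,1,1,1],
  "xyz": [
    [0,0,-0.02],
    [0,0,-0.02],
    [0,0,-0.02],
    [0,0,-0.01],
    [0,0,-0.005],
    [0,0,-0.004],
    [0,0,0],
    [0,0,0],
    [0,0,0],
    [0,0,0],
    [0,0,0],
    [0,0,0],
    [0,0,0],
    [0,0,0],
    [0,0,0],
    [0,0,0],
    [0,0,0]
  ],
  "spin": [0,0,0,0,0,0,0,0,0,0,0,0,0,0,0,0,0]
}}

```text
time_s: 22.0
tool_pos: [0.6201, -0.0058, 0.1058]
tool_rot: [0.746, 0.666, 0.0, 0.0]
ft_force: [0.4, -0.1, 5.2]
grip_width: 0.109
gripper_force: 39.7
```

{"method": "step_arm", "body": {
  "jaw": [1,1,1,1,1,1,1,1],
  "xyz": [
    [0,0,0.01],
    [0,0,0.01],
    [0,0,0.02],
    [0,0,0.02],
    [0,0,0.02],
    [0,0,0.02],
    [0,0,0.01],
    [0,0,0]
  ],
  "spin": [0,0,0,0,0,0,0,0]
}}

```text
time_s: 22.8
tool_pos: [0.6206, -0.0058, 0.2171]
tool_rot: [0.746, 0.666, 0.001, 0.001]
ft_force: [0.3, -0.3, -1.4]
grip_width: 0.109
gripper_force: 39.4
```

{"method": "step_arm", "body": {
  "jaw": [1,1,1,1,1,1,1,1,1,1,1,1,1,1,1,1,1,1],
  "xyz": [
    [-0.004,-0.012,0],
    [-0.005,-0.014,0],
    [-0.006,-0.017,0],
    [-0.006,-0.017,0],
    [-0.006,-0.017,0],
    [-0.006,-0.017,0],
    [-0.006,-0.017,0],
    [-0.006,-0.017,0],
    [-0.006,-0.017,0],
    [-0.006,-0.017,0],
    [-0.006,-0.017,0],
    [-0.006,-0.017,0],
    [-0.006,-0.017,0],
    [-0.005,-0.014,0],
    [-0.005,-0.012,0],
    [-0.003,-0.006,0],
    [0,0,0],
    [0,0,0]
  ],
  "spin": [0,0.5,0.5,0.5,0.5,0.5,0.5,0.5,0.5,0.5,0.5,0.5,0.5,0.5,0,0,0,0]
}}

```text
time_s: 24.6
tool_pos: [0.5316, -0.2504, 0.2151]
tool_rot: [0.707, 0.707, 0.0, -0.0]
ft_force: [-0.4, -0.3, -0.9]
grip_width: 0.113
gripper_force: 39.3
```

```bash
python3 - <<'E'
from h import *
s=sense();p,d=camera("wrist");cv2.imwrite("pics/wrist6.png",p[:,:,::-1]);q=s["tool_rot"];print(s["tool_pos"],"yang",2*np.degrees(np.arctan2(q[1],q[0]))-90)
W=wcloud(s,d)
for n,a,b,xr in (("wall",.07,.082,.06),("wallfar",.011,.022,.2)):
    g=W[(W[...,2]>a)&(W[...,2]<b)&(abs(W[...,0]-.506)<xr)&(abs(W[...,1]+.25)<.1)&(d>0)]
    if len(g): print(n,len(g),cv2.minAreaRect((g[:,:2]*1000).astype(np.float32)),np.percentile(g[:,0],[1,99]))
p,d=camera("top");W=cloud("top",d)
g=W[(W[...,2]>.13)&(abs(W[...,0]-.532)<.04)&(W[...,2]<.26)&(abs(W[...,1]+.25)<.08)]
print("board", len(g)and g.min(0),len(g)and g.max(0))
d=np.load("pics/top0.npy");W=cloud("top",d)
g=W[(W[...,2]>.012)&(W[...,2]<.022)&(W[...,0]>.5)&(W[...,0]<.66)&(abs(W[...,1]+.25)<.09)]
print("rim",np.percentile(g[:,:2],[1,99],axis=0))
E
```

```text
[ 0.5316123  -0.2503928   0.21505449] yang 0.010191038429837818
wall 1687 ((506.6338195800781, -239.91647338867188), (8.12240219116211, 149.38958740234375), 0.18316692113876343) [0.5026915 0.5106823]
wallfar 6311 ((517.0397338867188, -252.19223022460938), (272.08642578125, 195.28085327148438), 0.0850362628698349) [0.38403692 0.65227575]
board [ 0.50886295 -0.27505514  0.13009965] [ 0.54911575 -0.19480089  0.25984127]
rim [[ 0.50175712 -0.33536858]
 [ 0.65228908 -0.16500909]]
```

View pics/wrist6.png

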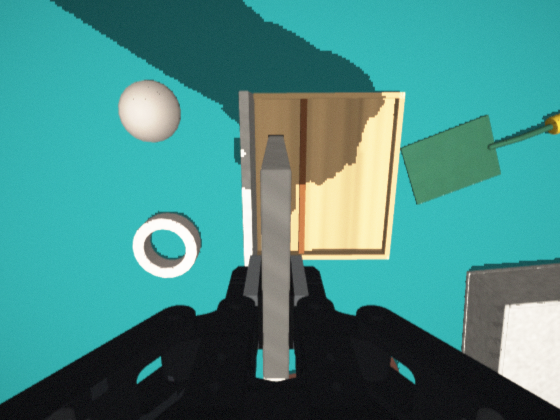

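The board hangs upright at column 277, between the wall (column 247) and the strip (column 303), parallel to both. Lowering and releasing.

{"method": "step_arm", "body": {
  "jaw": [1,1,1,1,1,1,1,1,1,1,0.6,0.6,0.6,0.6,0.6],
  "xyz": [
    [0,0,-0.015],
    [0,0,-0.02],
    [0,0,-0.02],
    [0,0,-0.02],
    [0,0,-0.015],
    [0,0,-0.01],
    [0,0,-0.007],
    [0,0,-0.004],
    [0,0,-0.003],
    [0,0,0],
    [0,0,0],
    [0,0,0],
    [0,0,0],
    [0,0,0],
    [0,0,0]
  ],
  "spin": [0,0,0,0,0,0,0,0,0,0,0,0,0,0,0]
}}

```text
time_s: 26.2
tool_pos: [0.5319, -0.2508, 0.1015]
tool_rot: [0.707, 0.707, 0.0, 0.0]
ft_force: [0.3, 0.5, -1.4]
grip_width: 0.4
gripper_force: 0.0
```

```bash
python3 - <<'E'
from h import *
s=sense();print(s["tool_pos"],s["grip_width"])
p,d=camera("side");cv2.imwrite("pics/side7.png",cv2.resize(p[200:360,280:500,::-1],None,fx=3,fy=3))
E
```

```text
[ 0.53186108 -0.25080635  0.10151628] 0.4002373642283614
```

View pics/side7.png

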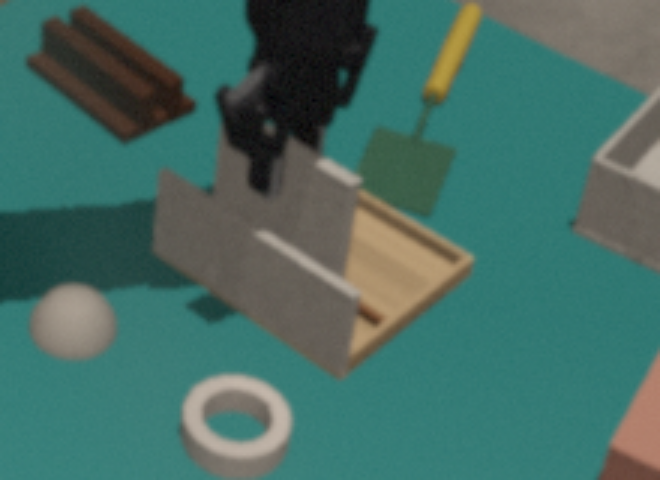

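The board stands free and upright between the open fingers. I'll tip it toward the wall with the outer finger.

{"method": "step_arm", "body": {
  "jaw": [0.6,0.6,0.6,0.6,0.6,0.6,0.6,0.6,0.6,0.6,0.6,0.6,0.6,0.6,0.6,0.6],
  "xyz": [
    [-0.004,0,0],
    [-0.004,0,0],
    [-0.003,0,0],
    [-0.002,0,0],
    [-0.002,0,0],
    [-0.002,0,0],
    [-0.002,0,0],
    [-0.002,0,0],
    [-0.002,0,0],
    [-0.002,0,0],
    [-0.002,0,0],
    [-0.001,0,0],
    [0,0,0],
    [0,0,0],
    [0,0,0],
    [0,0,0]
  ],
  "spin": [0,0,0,0,0,0,0,0,0,0,0,0,0,0,0,0]
}}

```text
time_s: 27.85
tool_pos: [0.5039, -0.2507, 0.1013]
tool_rot: [0.707, 0.707, 0.0, 0.0]
ft_force: [-0.2, 0.2, 0.3]
grip_width: 0.401
gripper_force: 0.0
```

```bash
python3 - <<'E'
from h import *
s=sense();print(s["tool_pos"],s["grip_width"],s["ft_force"],s["gripper_force"])
p,d=camera("side");cv2.imwrite("pics/side8.png",cv2.resize(p[200:360,280:500,::-1],None,fx=3,fy=3))
E
```

```text
[ 0.50387108 -0.25074528  0.10133732] 0.4007556126052824 [-0.24178698  0.19929387  0.25235239] 0.0
```

View pics/side8.png

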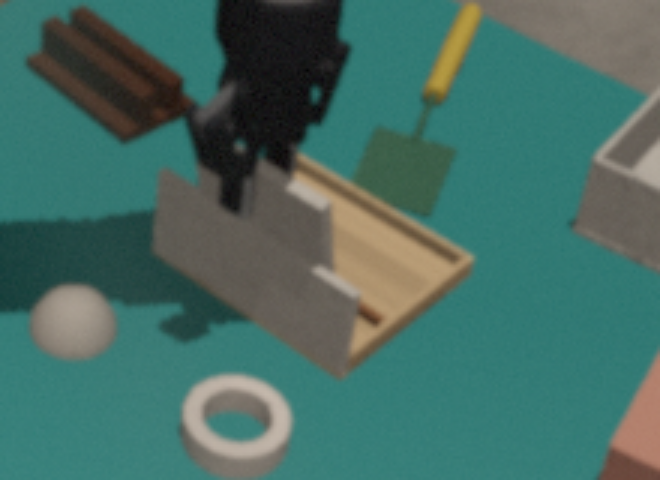

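The board now leans on the wall, with its top edge from about (300,185) to (325,205) in the crop. Lifting clear, then the cup.

{"method": "step_arm", "body": {
  "jaw": [0.6,0.6,0.6,0.6,0.6,0.3,0,0,0,0,0,0,0,0,0,0,0,0,0,0],
  "xyz": [
    [0,0,0.01],
    [0,0,0.015],
    [0,0,0.025],
    [0,0,0.025],
    [0,0,0.015],
    [-0.003,0.014,0],
    [-0.005,0.025,0],
    [-0.005,0.025,0],
    [-0.005,0.025,0],
    [-0.005,0.025,0],
    [-0.005,0.025,0],
    [-0.005,0.025,0],
    [-0.005,0.025,-0.005],
    [-0.005,0.025,-0.005],
    [-0.005,0.025,-0.01],
    [-0.005,0.025,-0.02],
    [-0.005,0.025,-0.02],
    [-0.005,0.02,-0.01],
    [-0.004,0.012,0],
    [0,0,0]
  ],
  "spin": [0,0,0,0,0,7.5,7.5,7.5,7.5,7.5,7.5,7.5,7.5,7.5,7.5,7.5,7.5,0,0,0]
}}

```text
time_s: 29.9
tool_pos: [0.4364, 0.0712, 0.122]
tool_rot: [-0.001, 1.0, 0.0, 0.0]
ft_force: [-0.6, -0.6, 0.6]
grip_width: 0.999
gripper_force: 0.0
```

```bash
python3 - <<'E'
from h import *
s=sense();q=s["tool_rot"];print(s["tool_pos"],"yang",2*np.degrees(np.arctan2(q[1],q[0]))-90)
p,d=camera("wrist");W=wcloud(s,d);g=W[(W[...,2]>.066)&(W[...,2]<.078)&(abs(W[...,0]-.437)<.04)&(abs(W[...,1]-.07)<.04)]
print("cup",len(g)and np.r_[g.min(0),g.max(0)].round(4))
p,d=camera("top");cv2.imwrite("pics/top9.png",p[:,:,::-1]);W=cloud("top",d)
g=W[(W[...,2]>.085)&(W[...,2]<.15)&(abs(W[...,0]-.51)<.06)&(abs(W[...,1]+.25)<.09)]
A=np.c_[g[:,2],np.ones(len(g))]
t=g[g[:,2]>np.percentile(g[:,2],99)-.006];print("board top",cv2.minAreaRect((t[:,:2]*1000).astype(np.float32)),np.percentile(g[:,2],98),len(g))
# front face: points right (+x) of top edge
f=W[(W[...,2]>.03)&(W[...,2]<.12)&(W[...,0]>.508)&(W[...,0]<.55)&(abs(W[...,1]+.25)<.05)]
k=np.polyfit(f[:,2],f[:,0],1) if len(f)>20 else 0;print("face",len(f),k, "tilt",np.degrees(np.arctan(k)))
E
```

```text
[0.43643516 0.07121002 0.12198406] yang 90.13052394248894
cup [0.4086 0.0416 0.066  0.4676 0.1004 0.0721]
board top ((501.89227294921875, -250.82107543945312), (109.76972198486328, 10.407015800476074), 89.98890686035156) 0.13600388130690733 366
face 103 [-0.23878151  0.53831532] tilt [-13.42970311  28.29426095]
```

The board leans 13.4° with its top at x = -75 mm in the tray frame, which is right. Gripping the cup.

{"method": "step_arm", "body": {
  "jaw": [0,0,0,0,0,0,0,1,1,1,1,1,1,1],
  "xyz": [
    [0.002,0,-0.02],
    [0,0,-0.02],
    [0,0,-0.02],
    [0,0,-0.016],
    [0,0,-0.01],
    [0,0,-0.006],
    [0,0,0],
    [0,0,0],
    [0,0,0],
    [0,0,0],
    [0,0,0],
    [0,0,0],
    [0,0,0],
    [0,0,0]
  ],
  "spin": [0,0,0,0,0,0,0,0,0,0,0,0,0,0],
  "squeeze": 25
}}

```text
time_s: 31.4
tool_pos: [0.4397, 0.0702, 0.0305]
tool_rot: [-0.0, 1.0, -0.0, 0.001]
ft_force: [-2.1, -1.8, 5.6]
grip_width: 0.685
gripper_force: 25.9
```

{"method": "step_arm", "body": {
  "jaw": [1,1,1,1,1],
  "xyz": [
    [0,0,0.01],
    [0,0,0.02],
    [0,0,0.02],
    [0,0,0.01],
    [0,0,0]
  ],
  "spin": [0,0,0,0,0]
}}

```text
time_s: 31.9
tool_pos: [0.4404, 0.0704, 0.0911]
tool_rot: [-0.0, 1.0, 0.0, 0.002]
ft_force: [1.1, -0.8, 0.2]
grip_width: 0.685
gripper_force: 27.0
```

{"method": "step_arm", "body": {
  "jaw": [1,1,1,1,1,1,1,1,1,1,1,1,1,1,1,1,1,1],
  "xyz": [
    [0.01,-0.012,0],
    [0.014,-0.018,0],
    [0.015,-0.022,0],
    [0.015,-0.022,0],
    [0.015,-0.022,0],
    [0.015,-0.022,0],
    [0.015,-0.022,0],
    [0.015,-0.022,0],
    [0.013,-0.022,0],
    [0.012,-0.022,0],
    [0.01,-0.022,0],
    [0.008,-0.022,0],
    [0.006,-0.022,0],
    [0.004,-0.02,0],
    [0.002,-0.018,0],
    [0,-0.011,0],
    [0,0,0],
    [0,0,0]
  ],
  "spin": [0,0,0,0,0,0,0,0,0,0,0,0,0,0,0,0,0,0]
}}

```text
time_s: 33.7
tool_pos: [0.6073, -0.2504, 0.0889]
tool_rot: [-0.0, 1.0, 0.001, -0.0]
ft_force: [0.2, 0.1, -0.5]
grip_width: 0.688
gripper_force: 27.0
```

```bash
python3 - <<'E'
from h import *
s=sense();p,d=camera("wrist");cv2.imwrite("pics/wrist10.png",p[:,:,::-1]);print(s["tool_pos"],s["grip_width"])
E
```

```text
[ 0.60731951 -0.25039462  0.08890297] 0.6878958704399377
```

View pics/wrist10.png

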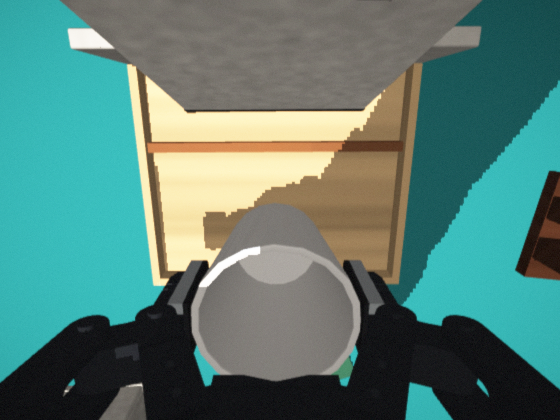

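The cup is held upright over its bay, and the board's foot at row 110 lies behind the strip at row 147. Lowering.

{"method": "step_arm", "body": {
  "jaw": [1,1,1,1,1,1,1,0.1,0.1,0.1,0.1,0.1,0.1,0.1,0.1,0.1,0.1,0.1],
  "xyz": [
    [0,0,-0.015],
    [0,0,-0.015],
    [0,0,-0.012],
    [0,0,-0.005],
    [0,0,-0.004],
    [0,0,-0.002],
    [0,0,0],
    [0,0,0],
    [0,0,0],
    [0,0,0],
    [0,0,0],
    [0,0,0.01],
    [0,0,0.02],
    [0,0,0.03],
    [0,0,0.04],
    [0,0,0.03],
    [0.01,0,0],
    [0,0,0]
  ],
  "spin": [0,0,0,0,0,0,0,0,0,0,0,0,0,0,0,0,0,0]
}}

```text
time_s: 35.55
tool_pos: [0.6195, -0.2513, 0.1686]
tool_rot: [-0.0, 1.0, -0.001, 0.002]
ft_force: [-0.1, -0.1, -0.4]
grip_width: 0.901
gripper_force: 0.0
```

{"method": "step_arm", "body": {
  "jaw": [0.1,0.1,0.1,0.1,0.1,0.1,0.1,0.1,0.1,0.1,0.1,0.1,0.1],
  "xyz": [
    [0,0.01,0.01],
    [0,0.02,0.01],
    [-0.005,0.03,0],
    [-0.01,0.03,0],
    [-0.015,0.03,0],
    [-0.02,0.03,0],
    [-0.025,0.03,0],
    [-0.025,0.03,0],
    [-0.025,0.03,0],
    [-0.02,0.02,0],
    [-0.01,0.01,0],
    [0,0,0],
    [0,0,0]
  ],
  "spin": [0,0,0,0,0,0,0,0,0,0,0,0,0]
}}

```text
time_s: 36.85
tool_pos: [0.4635, 0.0192, 0.1867]
tool_rot: [-0.0, 1.0, -0.0, 0.001]
ft_force: [0.0, -1.5, -0.4]
grip_width: 0.897
gripper_force: 0.0
```

```bash
python3 - <<'E'
from h import *
print(sense()["tool_pos"])
p,d=camera("top");cv2.imwrite("pics/top11.png",p[:,:,::-1]);W=cloud("top",d)
def box(x,y,rx,ry,a,b): return W[(W[...,2]>a)&(W[...,2]<b)&(abs(W[...,0]-x)<rx)&(abs(W[...,1]-y)<ry)]
g=box(.607,-.25,.04,.04,.068,.085);print("cup",(g.min(0)+g.max(0))[:2]/2-[.577,-.2505],np.median(g[:,2]),g.max(0)-g.min(0))
g=box(.51,-.25,.06,.09,.125,.15);print("board top",cv2.minAreaRect((g[:,:2]*1000).astype(np.float32)))
for n,a in dict(jar=(.625,.28,.04,.04,.048,.065),block=(.555,.222,.035,.055,.038,.055),bottle=(.633,.186,.03,.03,.106,.125)).items():
    g=box(*a);print(n,len(g),len(g) and ((g.min(0)+g.max(0))/2).round(4))
E
```

```text
[0.46347066 0.01918671 0.18671181]
cup [0.02874468 0.00026045] 0.07346340722266131 [0.05840284 0.05964657 0.01166109]
board top ((502.26739501953125, -251.40638732910156), (11.949728012084961, 111.33065795898438), 0.43940865993499756)
jar 480 [0.6253 0.281  0.0543]
block 422 [0.5514 0.2442 0.0454]
bottle 0 0
```

View pics/top11.png

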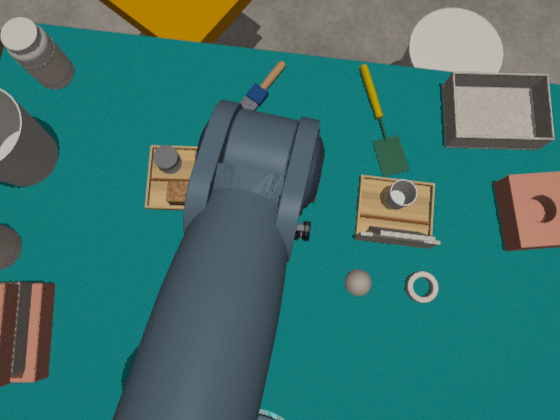

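The cup (402,193) and board (398,237) are placed. The arm hides the bottle in the top view, so I'll check it from the side camera and then hand in.

```bash
python3 - <<'E'
from h import *
p,d=camera("side");W=cloud("side",d)
def box(x,y,rx,ry,a,b): return W[(W[...,2]>a)&(W[...,2]<b)&(abs(W[...,0]-x)<rx)&(abs(W[...,1]-y)<ry)]
for n,a in dict(bottle=(.633,.186,.03,.03,.108,.125),block=(.555,.222,.045,.06,.040,.053)).items():
    g=box(*a);print(n,len(g),len(g) and ((g.min(0)+g.max(0))/2).round(4))
s=sense();ok=len(box(.633,.186,.03,.03,.1,.125))>10 and np.abs(s["dq"]).max()<.05
print(ok, finish_job() if ok else None)
E
```

```text
bottle 10 [0.6349 0.1868 0.1122]
block 413 [0.5635 0.2266 0.0465]
the job is handed in; nothing more can be done
True None
```

I placed all five items in their bays, and the cameras showed them in position (board leaning 13.4° on the wall). I handed the job in at about 37 s; no verdict came back.

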